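Weigh an empty reel on the swinging hook of a hanging scale

ROBOT

A 7-joint arm with a two-finger parallel gripper is mounted at the origin on the work surface. World frame = base frame: x ahead of the robot, y to its left, z up, the work surface at z = 0. Lengths are in m, angles in rad, forces in N, time in s.
With the tool pointing down it reaches from about 0.4 to 0.9 m from the base axis. Payload 5.5 kg.
Tool frame: the origin (TCP) lies at the very end of the fingers, on their centre line; the grasp point (between the pads) lies 19 mm behind it; z points along the fingers, y is the line along which they close (so a half turn about z gives the same grasp; the last joint's range is limited). The gripper opens to 85 mm and grips with 20 to 120 N. Pads are 22 mm wide; open, the fingers measure 114 mm over their backs; the gripper's body (76 mm by 85 mm) begins 54 mm behind the grasp point. The pads swing forward as they close: fully open they stand 13 mm farther back than shut.
Start: joints at [1.487, 0.501, -0.427, 1.55, 0.221, 1.138, -0.21], TCP at [0.221, -0.611, 0.231] pointing down, gripper open.
Joint ranges: [-2.88, 2.88], [-0.31, 2.03], [-1.54, 1.56], [0.2, 2.42], [-1.41, 4.55], [0.19, 2.02], [-2.57, 2.57]. Speed limits (rad/s): [2.57, 2.57, 3.14, 3.14, 3.14, 3.14, 3.14].

INTERFACE

Orientations are given as a rotation vector (axis times angle).
In Python, from plant import r, claw, viewer, job gives the robot as it stands. Calls block until the motion is done:
- r.goto(position, orientation): joint-space move of the TCP to a pose.
- r.movel(position, attitude=None, feed=0.15, force_limit=None): straight line of the TCP; attitude=None keeps the orientation; feed is the mean speed in m/s. With force_limit (N) it stops when the force on the tool has changed by that much, and returns True; else False.
- r.move_joints(angles): joint-space move.
- claw.grip(opening, force=None): finger opening in m; force is the grip in N (None keeps the last); returns when the fingers have stopped.
- r.pause(seconds).
- r.solve_ik(position, orientation): joint angles nearest the present ones, or None.
- viewer.snapshot(name): name is "side" or "top" or "wrist"; returns a dict with "img" (480x640x3 uint8, red, green, blue), "camera_matrix" (3x3 intrinsics, pixels), "k1" (the pictures are not rectified: a ray, as slopes to the right and down, at radius r is drawn at 1 + k1 r^2 times it, then the intrinsics apply), "eye" and "orientation" of the camera in the world. Camera axes: x right, y down, z forward; pixel columns grow to the right and rows downward; lengths in m; the calibration is good to about 2 mm. A picture is of the moment at which its call begins. There is no depth.
A pose or a line that the arm cannot do raises r.MotionError and nothing moves.
- job.sign_off(): hands the job in; it is judged then, once.
Readings, each from a call of its own:
- r.read_time(): time.
- r.read_q(): joint angles.
- r.read_joint_velocities(): joint speeds.
- r.read_joint_efforts(): joint torques, N m.
- r.read_tool_pos(): TCP position.
- r.read_tool_rot(): TCP orientation.
- r.read_wrist_force(): force on the tool from outside, world axes, zero at the start.
- r.read_torque(): the same for the moment, N m.
- r.read_grip_width(): finger opening in m.
- r.read_gripper_force(): force on a finger pad.
Only numpy, scipy, OpenCV 4.12 (cv2) and the standard library are available. Lean on these libraries where they do the work, as an engineer would, in place of code of your own. Each camera call takes 0.05 s, during which the arm holds its last target. There are 200 camera calls.

TASK

Still the scale's swinging hook with a gentle touch of the fingers, holding them against it until it has stopped, and ease away so that it hangs plumb and still by itself. Then take the empty black reel from its cradle, hang it by its bore over the hook's rod, lower it until the hook carries it and press it lightly home against the collar. Let go, so that it hangs there quietly; never knock or strain the hook (it hangs on a delicate load cell) and leave the other things where they are.

Things in the scene. Friction and masses are not known exactly. Their poses are not given: they have to be found in the camera images.
- scale: Fixed hanging scale on a stand. Origin: on the table under the hung reel's centre. x: along the hook's rod, from its free end to the shank; y: direction of swing; z up. Foot plate 12 mm thick, x 100 to 250, y +-70 mm; post at x 205 mm; housing x 96 to 132, y +-38 mm, 358 to 433 mm above the table.
- swing (a joint): Hook's swing (rad) about a level pin along the scale's x: 0 = plumb, + = foot towards the scale's +y. Nearly frictionless: swings 0.22 to 0.34 rad each way, 0.9 s a cycle, for longer than the time given. A finger that creeps in from beyond the end of the swing to just past plumb takes the swing off with little force; one that jumps into mid path is struck hard.
- hook: Steel hook, 0.3 kg, moves only in its swing. Origin on the pin, 340 mm above the table; axes as the scale's when plumb. Shank, 8 mm round, down 210 mm, then a level rod, 8 mm round, towards -x, ending in an upturned lip (end at x -156 mm, top 13 mm above the rod's axis). 16 mm sleeve on the rod at x -20 to -87 mm. The load cell bears at most 20 N on the hook; 0.1 rad off plumb takes 0.25 N.
- collar: Steel disc, 34 mm in diameter, on the hook's rod: the stop for the reel. Press the reel on it with 1 to 10 N, no more; it is rigid (about 1 N per 0.1 mm). Its flat face looks to the hook's -x at x = -92 mm; the rod is bare from there to -146 mm, for the reel. Origin and axes are those of hook.
- hook_rod (a point): Point on the axis of the bare rod, 18 mm from the lip, 210 mm under the pin (moves with the hook); a good place for the touch. Axes as the hook's.
- hook_seat (a point): Where the reel's centre is when it hangs home on the hook: 18 mm before the collar's face, 8 mm under the rod's axis (moves with the hook). Axes as the hook's.
- reel: Empty black reel, 128 mm in diameter, 36 mm wide, 24 mm through bore, 0.13 to 0.25 kg. Origin at its centre, x its axis (either end first). Stands upright in the cradle, centre 70 mm up. Pinch from above across the flanges, 12 mm under the rim, to keep the fingers clear of the collar. Bore passes the lip with the centre 4.5 mm above the rod's axis, play 3 mm; hung, it is 8 mm under it.
- cradle: Fixed grey cradle, 70 x 110 x 26 mm, origin on the table at its centre; its x is the axis of the reel standing in it. The reel lifts straight up out of it.
- screwdriver: Bystander: screwdriver, about 200 mm long, lying.
- parts_tray: Bystander: small open white tray, 75 x 75 x 35 mm.
- adapter: Bystander: small white spool, 68 mm in diameter, 22 mm high, lying flat.
- glue: Bystander: white bottle, 40 mm in diameter, 110 mm high.
- mug: Bystander: blue mug, 80 mm in diameter, 90 mm high.
- scraper: Bystander: scraper (spatula), lying.
- carton: Bystander: cardboard carton, 90 x 120 x 60 mm.
There are look-alikes about, which are no part of the job. There is more than one size of the reel; the one meant has the size given above.

How it is judged:
By the outcome, as a careful person would: the job done as asked, in the order asked, and still so for the second after the job is handed in, with the robot touching nothing.
It also fails if it takes over 72 s, if anything falls off the work surface, if the arm or the gripper's body presses on something with over 40 N, if the wrist force passes 120 N, or if a joint passes its speed limit or range.

## Working session

There is one attempt and no reset: what is moved stays moved. The work goes in short steps, each a Python script; the robot and the scene stay as the last script left them, time stands still between calls to the robot, and variables do not carry over. Pictures are saved under pics/ and viewed, at most 13 in all, crops included, and the job is handed in when it is done.

```bash
ls; mkdir -p pics; python3 - <<'E'
from plant import r, claw, viewer, job
import cv2,numpy as np
for n in("top","side"):
    s=viewer.snapshot(n); cv2.imwrite(f"pics/{n}0.png",s["img"][:,:,::-1]); 
    print(n,s["camera_matrix"],s["k1"],s["eye"],s["orientation"])
print(r.read_time(),r.read_tool_rot())
E
```

```text
pics
top [[537.51827229   0.         323.39814663]
 [  0.         537.51827229 233.28744869]
 [  0.           0.           1.        ]] 0.05661844243420898 [ 0.31199221 -0.00629826  1.48854143] [-2.17607351  2.11868751 -0.14564949]
side [[534.05906365   0.         319.39206221]
 [  0.         534.05906365 242.57348019]
 [  0.           0.           1.        ]] 0.04618564959886453 [0.06279898 0.96017175 1.30967771] [-0.59778145  2.70844683 -1.09673391]
0.1 [-3.09268251e+00 -5.41781305e-01  3.61903010e-04]
```

View pics/top0.png

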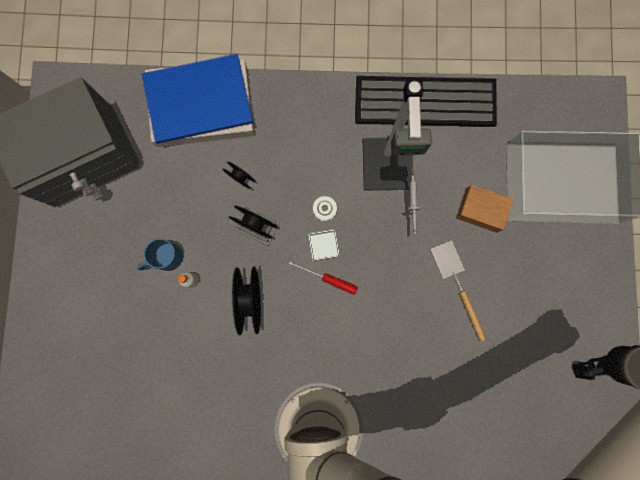

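View pics/side0.png

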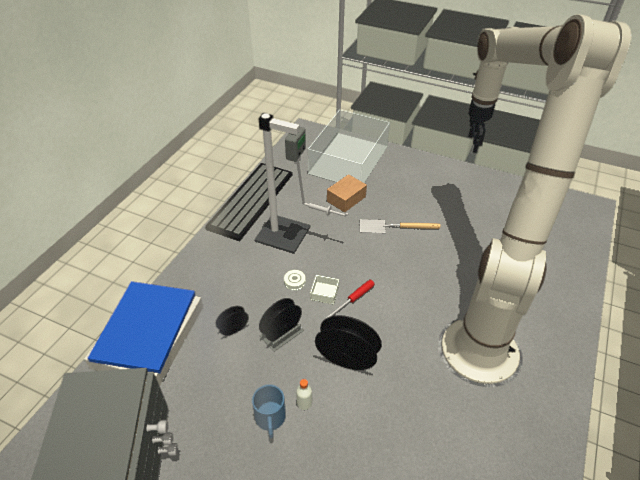

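The mid-sized black reel in its cradle at (254,222) in the top view is about 48 px across, which fits 128 mm. The others are about 35 px and 70 px. The scale's post tops out at (414,88) top and (265,120) side, and its rod runs from about (413,180) to (412,235) in top, pointing at the robot.

```bash
cat > h.py <<'E'
import numpy as np,cv2
from scipy.spatial.transform import Rotation as R
def ray(s,uv):
    K=s["camera_matrix"];p=np.array([(uv[0]-K[0,2])/K[0,0],(uv[1]-K[1,2])/K[1,1]])
    q=p.copy()
    for _ in range(20): q=p/(1+s["k1"]*(q@q))
    return np.array(s["eye"]),R.from_rotvec(s["orientation"]).apply([q[0],q[1],1.])
def onz(s,uv,z):
    e,d=ray(s,uv); return e+d*(z-e[2])/d[2]
def tri(s1,u1,s2,u2):
    e1,d1=ray(s1,u1);e2,d2=ray(s2,u2)
    t=np.linalg.lstsq(np.c_[d1,-d2],e2-e1,rcond=None)[0]
    a,b=e1+t[0]*d1,e2+t[1]*d2
    return (a+b)/2,np.linalg.norm(a-b)
def proj(s,P):
    c=R.from_rotvec(s["orientation"]).inv().apply(np.array(P)-s["eye"]);q=c[:2]/c[2]
    q=q*(1+s["k1"]*(q@q));K=s["camera_matrix"];return q*[K[0,0],K[1,1]]+[K[0,2],K[1,2]]
E
python3 - <<'E'
from plant import r, viewer
import cv2,numpy as np,pickle
T=[];S=[]
for i in range(10):
    T.append(viewer.snapshot("top")); S.append(viewer.snapshot("side"))
pickle.dump((T,S),open("ser.pkl","wb"))
def up(i,x,y,w,h,k): return cv2.resize(i[y:y+h,x:x+w],None,fx=k,fy=k,interpolation=cv2.INTER_CUBIC)
a=up(T[0]["img"],350,70,100,150+25,3.4);b=up(S[0]["img"],240,105,115,150,3.9)
b=cv2.resize(b,(448,595));a=cv2.resize(a,(340,595))
cv2.imwrite("pics/c1.png",np.hstack([a,b])[:,:,::-1])
# moving extents
for n,L in(("t",T),("s",S)):
    st=np.array([x["img"].astype(int).sum(2) for x in L]); m=(st.max(0)-st.min(0)>60).astype(np.uint8)
    nn,_,stt,_=cv2.connectedComponentsWithStats(m); print(n,stt[1:][stt[1:,4]>30])
print(r.read_time())
E
```

```text
t [[ 367  157   54   81 2341]
 [ 242  213   10   13   32]
 [ 253  219   14   16   39]
 [ 233  283   13   12   54]
 [ 238  307   16    9   37]
 [ 602  347   24   29  184]]
s [[ 291  161   58   99 1975]
 [ 286  308   15   19   54]
 [ 338  330   14   15   38]
 [ 329  342   18   21   83]]
1.1
```

View pics/c1.png

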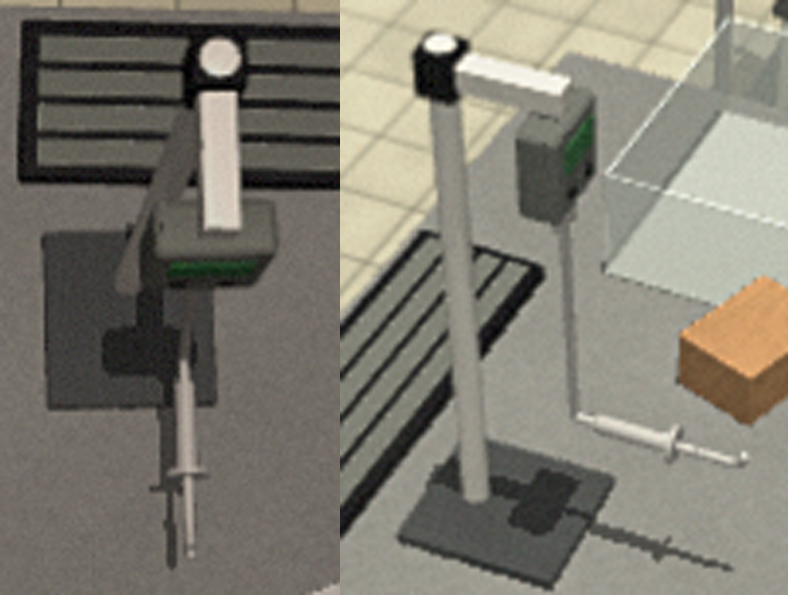

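The crops show the plate corners and post base (top crop (127,285)). The housing's lower front is at (190,285), the collar at about (186,474) and the lip at (191,553). In the side crop, the collar is at (674,440) and the lip at (742,459). Now I turn these into positions.

```bash
python3 - <<'E'
import pickle,numpy as np,cv2
from h import *
T,S=pickle.load(open("ser.pkl","rb")); t,s=T[0],S[0]
ft=lambda x,y:(x/3.4+350,y/3.4+70)
fs=lambda x,y:((x-340)/3.9+240,y/3.967+105)
for n,p in dict(lt=(43,233),lb=(48,408),rb=(215,405)).items(): print("plate top",n,onz(t,ft(*p),.012))
for n,p in dict(nl=(398,535),nr=(553,578),fr=(615,478)).items(): print("plate side",n,onz(s,fs(*p),.012))
print("postbase",onz(t,ft(127,285),.012),onz(s,fs(477,497),.012))
print("posttop",tri(t,ft(219,58),s,fs(441,45)))
print("collar",tri(t,ft(186,472),s,fs(674,440)))
print("lip",tri(t,ft(191,553),s,fs(742,459)))
print("bend",tri(t,ft(184,345),s,fs(577,416)))
print("housing bottom-left",)
# reel: black mask in top, near 254,222
for nm,im,box in(("t",t,(220,195,70,55)),("s",s,(252,290,58,60))):
    x,y,w,h=box; g=im["img"][y:y+h,x:x+w].max(2); m=(g<45).astype(np.uint8)
    n,l,st,c=cv2.connectedComponentsWithStats(m); k=1+st[1:,4].argmax()
    pts=np.argwhere(l==k)[:,::-1].astype(np.float32)+[x,y]
    print(nm,st[k],c[k]+[x,y],cv2.minAreaRect(pts.astype(np.float32)))
E
python3 - <<'E'
import cv2,pickle,numpy as np
T,S=pickle.load(open("ser.pkl","rb"))
a=cv2.resize(T[0]["img"][190:255,215:295],None,fx=5,fy=5,interpolation=2);b=cv2.resize(S[0]["img"][290:355,245:325],None,fx=5,fy=5,interpolation=2)
cv2.imwrite("pics/c2.png",np.clip(1.6*np.hstack([a,b])[:,:,::-1],0,255).astype(np.uint8))
E
```

```text
plate top lt [ 0.79306112 -0.10205703  0.012     ]
plate top lb [ 0.64419557 -0.10882135  0.012     ]
plate top rb [ 0.65019259 -0.24608391  0.012     ]
plate side nl [ 0.79075578 -0.09994656  0.012     ]
plate side nr [ 0.64587832 -0.11175337  0.012     ]
plate side fr [ 0.64978028 -0.2429604   0.012     ]
postbase [ 0.75015895 -0.1725923   0.012     ] [ 0.75035981 -0.16983656  0.012     ]
posttop (array([ 0.75350131, -0.17386839,  0.46305355]), np.float64(0.0011943682308987345))
collar (array([ 0.57501423, -0.20681215,  0.11742612]), np.float64(0.0032534001882847906))
lip (array([ 0.51384907, -0.21081496,  0.11683034]), np.float64(0.005174251823446638))
bend (array([ 0.67141784, -0.20716443,  0.10823373]), np.float64(0.007044664609135786))
housing bottom-left
t [  9  11  49  33 513] [253.39961014 221.73489279] ((252.90003967285156, 221.70004272460938), (47.85185241699219, 16.54690170288086), 26.56505012512207)
s [ 17   9  32  42 823] [283.91980559 317.00850547] ((280.7307434082031, 317.34613037109375), (29.676464080810547, 41.325164794921875), 56.3099365234375)
```

View pics/c2.png

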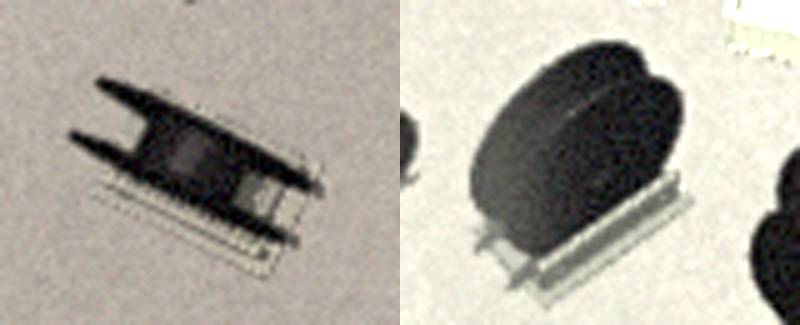

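The reel fits: a 47.9 px span, standing in its cradle. The scale origin is about (0.547,-0.182), yaw about 0.045 rad, from the plate and post in both views. Next I get the swing extent and reel pose, check reachability, and move to beyond the swing on the -y side.

```bash
cat >> h.py <<'E'
O=np.array([.547,-.1815]);YAW=.045
def down(a): # tool down, tool y at world angle a
    y=np.array([np.cos(a),np.sin(a),0]);z=np.array([0,0,-1.]);return R.from_matrix(np.c_[np.cross(y,z),y,z]).as_rotvec()
def sc(x,y,z,o=None): # scale frame -> world
    o=O if o is None else o
    c,s=np.cos(YAW),np.sin(YAW);return np.array([o[0]+c*x-s*y,o[1]+s*x+c*y,z])
E
python3 - <<'E'
import pickle
from h import *
from plant import r,claw,viewer
T,S=pickle.load(open("ser.pkl","rb")); t=T[0]
st=np.array([x["img"].astype(int).min(2) for x in T]); br=st.max(0)-np.median(st,0)
m=br[205:240,380:440]>50
cols=np.where(m.any(0))[0]+380; print("lip cols",cols.min(),cols.max(),[onz(t,(c,228),.138)[:2] for c in(cols.min(),cols.max())])
f=lambda p:onz(t,(p[0]/5+215,p[1]/5+190),.07)
P=[f(p) for p in((72,135),(297,242),(100,80),(320,190))]
print(P, "c",sum(P)/4,"d",np.linalg.norm(P[1]-P[0]),np.linalg.norm(P[3]-P[2]))
d=P[1]-P[0]+P[3]-P[2]; print("axis ang",np.arctan2(d[0],-d[1]))
for a in(YAW,YAW+np.pi):
  for p in(sc(-16,0,0)*0+sc(-.016,-.095,.105),sc(0,0,.155),sc(-.1,0,.17)): print(a,r.solve_ik(p,down(a)))
claw.grip(0.0)
r.goto(sc(-.016,-.11,.2),down(YAW)); s=viewer.snapshot("wrist"); cv2.imwrite("pics/w1.png",s["img"][:,:,::-1])
print(r.read_time(),r.read_tool_pos(),r.read_q(),s["eye"]-r.read_tool_pos(),r.read_wrist_force())
E
```

```text
lip cols 380 414 [array([ 0.51841305, -0.1419866 ]), array([ 0.52068636, -0.22801337])]
[array([0.54781849, 0.25394582, 0.07      ]), array([0.49336757, 0.13160692, 0.07      ]), array([0.5780879, 0.2404903, 0.07     ]), array([0.52165274, 0.12045262, 0.07      ])] c [0.53523167 0.18662392 0.07      ] d 0.13390933221756426 0.13264227771169304
axis ang -0.4290692840401977
0.045 [ 0.9755405   0.65293113 -0.74009627  1.76465848  0.53390214  0.93575234
  0.05567201]
0.045 [ 0.95993107  0.60225547 -0.9238223   1.79742563  0.55672149  1.02639824
 -0.13570646]
0.045 [ 1.10075281  0.38603978 -0.90756858  2.00477522  0.37990375  0.92746774
  0.04048349]
3.186592653589793 [-0.32400423  0.85810391  1.12821487  1.80959842 -0.88570112  1.0820667
 -1.95546806]
3.186592653589793 [-0.5212938   0.71033412  1.13161209  1.84620212 -0.7340358   1.07811824
 -2.19849438]
3.186592653589793 [-0.57225976  0.46741902  1.1395924   2.05355174 -0.527107    0.95055421
 -2.24770272]
3.5667 [ 0.53491421 -0.29451642  0.19983818] [ 1.04735248  0.55705305 -0.81148613  1.67583605  0.44520522  1.10356924
  0.14681182] [-0.00277035  0.08373486  0.14246719] [0.32330473 0.14862077 0.04145147]
```

View pics/w1.png

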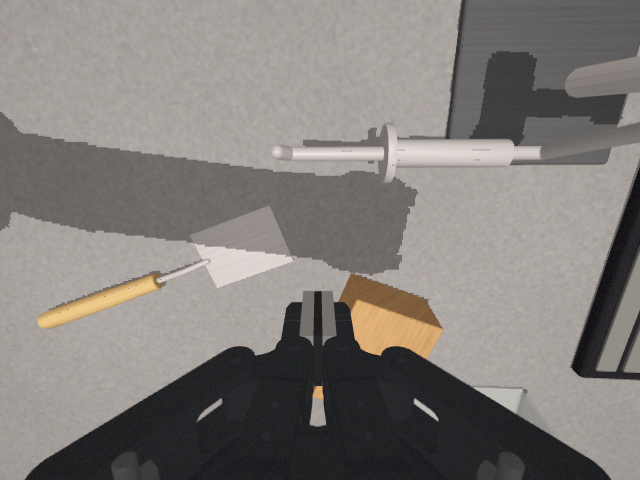

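The lip is at (282,153), the collar at (388,152), and the closed fingers at (318,300) sit abreast of the bare rod. The swing is about ±45 mm. I creep in now from the -y side.

```bash
cat > still.py <<'E'
from h import *
from plant import r,viewer
def lip(n=10,dt=.05):
    L=[]
    for i in range(n):
        L.append(viewer.snapshot("wrist")); 
        if dt>.05: r.pause(dt-.05)
    st=np.array([x["img"].astype(int).min(2) for x in L]); d=st.max(0)-st.min(0)
    return L,(d[:260]>40).sum()
E
python3 - <<'E'
from still import *
r.movel(sc(-.016,-.11,.112),feed=.1)
r.movel(sc(-.016,-.068,.112),feed=.03)
f0=r.read_wrist_force();print(r.read_time(),f0)
for y in np.arange(-.060,-.0099,.010):
    print(y,r.movel(sc(-.016,y,.112),feed=.0065,force_limit=12),np.round(r.read_wrist_force()-f0,2),r.read_time())
L,n=lip();print("moving px",n)
cv2.imwrite("pics/w2.png",L[-1]["img"][:,:,::-1])
E
```

```text
6.15 [ 0.1674651  -0.40276003 -0.75123048]
-0.06 False [ 0.48 -0.25  0.02] 7.5333
-0.049999999999999996 False [-0.51  0.26  0.67] 9.225
-0.039999999999999994 False [-0.23  0.51  0.79] 10.9167
-0.029999999999999992 False [-0.15 -0.09  0.05] 12.6083
-0.01999999999999999 False [-0.29 -0.57  0.19] 14.3
-0.009999999999999988 False [-0.33  0.03  0.26] 15.9917
moving px 74
```

View pics/w2.png

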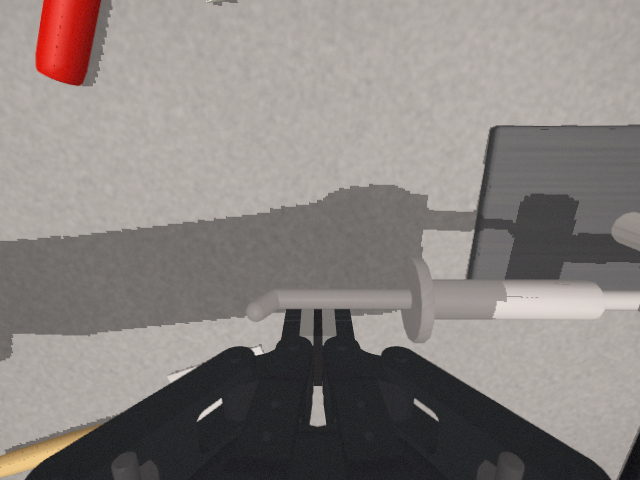

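The rod, from (250,312) to (405,299), appears to rest against the fingertips at (318,300). I measure how still it is, and where it is compared with plumb.

```bash
cat >> still.py <<'E'
def rod(s,c=375,r0=270,r1=330): # sub-pixel rod row at column c, bright band
    g=s["img"][r0:r1,c-4:c+5].astype(float).min(2).mean(1); b=np.median(np.r_[g[:8],g[-8:]]); w=np.clip(g-b-25,0,None)
    return r0+(w*np.arange(len(w))).sum()/max(w.sum(),1e-6)
def rodser(n=12,dt=.1,**k):
    o=[]
    for i in range(n):
        s=viewer.snapshot("wrist");o.append(onz(s,(375,rod(s,**k)),.130)); r.pause(dt-.05)
    o=np.array(o); q=[(np.array([-np.sin(YAW),np.cos(YAW)])@(p[:2]-O))*1e3 for p in o]
    return np.round(q,2)
E
python3 - <<'E'
from still import *
q=rodser(); print("rod y in scale mm",q, r.read_wrist_force(),r.read_tool_pos(),r.read_time())
s=viewer.snapshot("wrist"); print([rod(s,c) for c in(290,310,340,360,375,390)]); print(s["img"][270:330:3,375].min(1))
E
```

```text
rod y in scale mm [-6.31 -6.27 -6.27 -6.34 -6.28 -6.27 -6.25 -6.3  -6.25 -6.33 -6.27 -6.3 ] [-0.59193176  0.46088807 -0.19880304] [ 0.53147415 -0.19221382  0.11199974] 17.6917
[np.float64(294.3965625654999), np.float64(299.26118067978535), np.float64(294.89196423791424), np.float64(322.3667136812412), np.float64(321.7919254658385), np.float64(320.9858883899936)]
[104 111 112 109 109 110 109 130 140 146 154 144 135 108 112 167 170 166
 164 171]
```

```bash
sed -i 's/r1=330/r1=312/; s/b=np.median.*; w=/b=np.median(g[:10]); w=/; s/-b-25/-b-12/' still.py
python3 - <<'E'
from still import *
q=rodser(14); print("rod y in scale mm",q,r.read_time())
s=viewer.snapshot("wrist"); print([rod(s,c) for c in(350,360,375,390)])
E
```

```text
rod y in scale mm [4.21 4.21 4.22 4.22 4.2  4.21 4.23 4.18 4.21 4.21 4.21 4.21 4.19 4.23] 19.1417
[np.float64(299.04294898098755), np.float64(299.1800056163999), np.float64(299.24595080983806), np.float64(299.54111644657866)]
```

The rod is motionless at +4.2 mm, held just past plumb by the fingers. I ease away slowly.

```bash
python3 - <<'E'
from still import *
r.movel(sc(-.016,-.022,.112),feed=.0025)
L=[]
for i in range(12):
    s=viewer.snapshot("wrist");L.append(s);r.pause(.05)
cv2.imwrite("pics/w3.png",L[-1]["img"][:,:,::-1])
# expected rows: project rod at y=0 for this camera, search there
u=[proj(s,sc(x,0,.13)) for x in(-.03,-.018,0,.0)]; print(u)
c,v=map(int,np.round(proj(s,sc(.0,0,.13))))
g=s["img"][v-25:v+25,c].min(1);print(c,v,g)
d=np.array([x["img"].astype(int).min(2) for x in L]);print("moving",(np.ptp(d,axis=0)>40).sum(),r.read_time())
import pickle;pickle.dump(L,open("L.pkl","wb"))
E
```

```text
[array([280.82794531, 281.81215319]), array([311.05127548, 281.81131606]), array([356.38485163, 281.82883847]), array([356.38485163, 281.82883847])]
356 282 [108 108 108 109 110 109 107 107 108 108 109 107 106 110 111 110 111 108
 117 126 132 136 140 143 143 144 146 150 154 153 149 147 144 141 140 137
 133 127 114 108 106 107 109 109 108 110 109 107 111 107]
moving 1121 24.5417
```

View pics/w3.png

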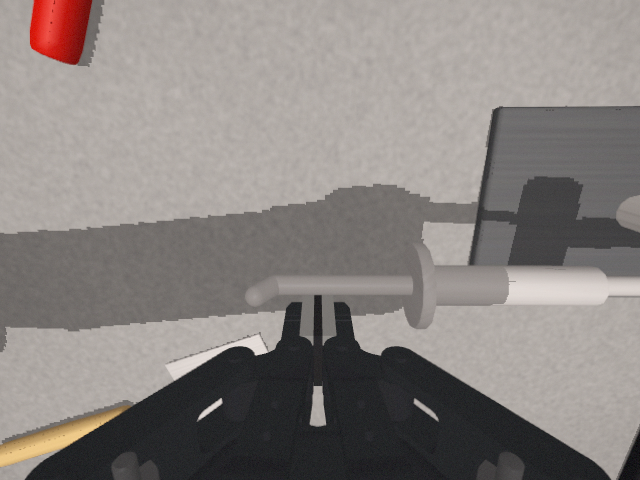

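The rod at row 285 is now clear of the fingertips (row 298). I check the residual motion frame by frame.

```bash
python3 - <<'E'
from still import *
import pickle
def yy(L,x=0.):
    o=[]
    for s in L:
        c,v=np.round(proj(s,sc(x,0,.13))).astype(int)
        p=onz(s,(c,rod(s,c,v-25,v+18)),.13); o.append(1e3*np.array([-np.sin(YAW),np.cos(YAW)])@(p[:2]-O))
    return np.round(o,2)
L=pickle.load(open("L.pkl","rb")); print(yy(L),yy(L[-3:],.01))
M=[]
for i in range(10): M.append(viewer.snapshot("wrist"));r.pause(.05)
print(yy(M),r.read_time())
s=M[-1]; c,v=map(int,proj(s,sc(.018,0,.13))); 
# collar face: left edge & lip along x
row=s["img"][255].astype(int).min(1); print([ (k,row[k]) for k in range(400,445,2)])
E
```

```text
[-2.43 -1.96 -1.44 -1.1  -1.11 -1.48 -1.97 -2.45 -2.64 -2.41 -1.96 -1.44] [-2.41 -1.99 -1.46]
[-1.12 -1.15 -1.55 -2.03 -2.47 -2.65 -2.41 -1.91 -1.45 -1.1 ] 25.5417
[(400, np.int64(108)), (402, np.int64(103)), (404, np.int64(105)), (406, np.int64(108)), (408, np.int64(109)), (410, np.int64(107)), (412, np.int64(108)), (414, np.int64(109)), (416, np.int64(109)), (418, np.int64(113)), (420, np.int64(134)), (422, np.int64(136)), (424, np.int64(137)), (426, np.int64(135)), (428, np.int64(133)), (430, np.int64(132)), (432, np.int64(170)), (434, np.int64(169)), (436, np.int64(168)), (438, np.int64(172)), (440, np.int64(173)), (442, np.int64(170)), (444, np.int64(167))]
```

The residual sway is 0.8 mm (0.004 rad), and plumb is at about -1.9 mm in my frame. I retreat and hover over the reel.

```bash
cat >> still.py <<'E'
A=-.429; C=np.array([.535,.187])
E
python3 - <<'E'
from still import *
from plant import claw
r.movel(sc(-.016,-.10,.112),feed=.05); r.movel([.43,-.28,.24],feed=.25)
claw.grip(.085)
r.goto([.43,.1,.27],down(A)); r.goto([*C,.25],down(A))
s=viewer.snapshot("wrist");cv2.imwrite("pics/w4.png",s["img"][:,:,::-1])
import pickle;pickle.dump(s,open("s4.pkl","wb"))
print(r.read_time(),r.read_tool_pos(),r.read_q(),r.read_wrist_force())
E
```

```text
30.925 [0.53476554 0.18607777 0.24945103] [ 0.45410422  0.54488936 -1.13831818  1.7301891   0.52539044  1.21425994
 -1.25184648] [0.37070519 0.83007597 0.41833993]
```

View pics/w4.png

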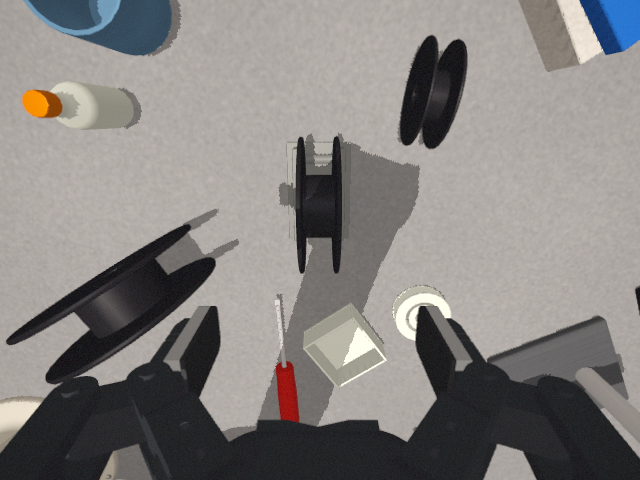

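The reel stands centred under the gripper: its flanges are at columns 300 and 337, with end rows 136 and 272. In the flange plane the two end rays are tangents to the rim, so their bisector at z = 0.07 gives the centre.

```bash
python3 - <<'E'
from still import *
import pickle
s=pickle.load(open("s4.pkl","rb"))
g=s["img"].max(2); m=(g[120:290,285:352]<52).astype(np.uint8)
n,l,st,c=cv2.connectedComponentsWithStats(m);k=1+st[1:,4].argmax();print(st[k])
pts=np.argwhere(l==k)[:,::-1]+[285,120]
Cs=[]
for h in(pts[pts[:,0]<310],pts[pts[:,0]>328]):
    a=h[h[:,1]<=h[:,1].min()+1].mean(0);b=h[h[:,1]>=h[:,1].max()-1].mean(0);print(a,b)
    e,d1=ray(s,a);_,d2=ray(s,b);d1/=np.linalg.norm(d1);d2/=np.linalg.norm(d2);d=d1+d2
    P=e+d*(.07-e[2])/d[2]; D=np.linalg.norm(P-e)*np.sin(np.arccos(d1@d2)/2)*2
    Cs.append(P);A1,B1=onz(s,a,.07),onz(s,b,.07);v=A1-B1;print(P,"dia",D,"axis ang",np.arctan2(-v[0],v[1]))
C=(Cs[0]+Cs[1])/2;print("centre",C,"spacing",np.linalg.norm(Cs[0]-Cs[1]))
u=np.array([np.cos(-.429),np.sin(-.429)]);dv=C[:2]-r.read_tool_pos()[:2];print("off along close",u@dv,"across",np.array([-u[1],u[0]])@dv)
E
```

```text
[  11   17   46  136 3906]
[300.4 137.8] [301.5        271.33333333]
[0.52268818 0.19746272 0.07      ] dia 0.12395440527934247 axis ang -0.4363704692855976
[335.71428571 137.57142857] [335.71428571 271.42857143]
[0.552725   0.18382408 0.07      ] dia 0.12420233347535031 axis ang -0.41147490603245357
centre [0.53770659 0.1906434  0.07      ] spacing 0.032988227985874335
off along close 0.0007754102345734735 across 0.005375265796903106
```

```bash
python3 - <<'E'
from still import *
from plant import claw
C=np.array([.537,.1897])
claw.grip(.065)
r.movel([*C,.25],feed=.1);print(r.movel([*C,.103],feed=.1,force_limit=8))
claw.grip(.0,30)
print(r.read_grip_width(),r.read_gripper_force(),r.read_tool_pos(),r.read_wrist_force())
r.movel([*C,.30],feed=.15);print(r.read_wrist_force(),r.read_time())
r.goto(sc(-.115,-.0017,.30),down(YAW)); r.movel(sc(-.115,-.0017,.1675),feed=.15)
r.pause(.2)
s=viewer.snapshot("side");w=viewer.snapshot("wrist")
b=cv2.resize(s["img"][90:290,230:430],(600,600),interpolation=2)
import pickle;pickle.dump((s,w),open("s5.pkl","wb"))
cv2.imwrite("pics/w5.png",np.hstack([cv2.resize(w["img"],(400,300)),cv2.resize(b,(400,300))])[:,:,::-1])
W=np.zeros((600,800,3),np.uint8);W[:300,:400]=cv2.resize(w["img"],(400,300));W[:400,400:]=cv2.resize(b,(400,400))
cv2.imwrite("pics/w5.png",W[:,:,::-1]);print(r.read_time(),r.read_tool_pos(),r.read_wrist_force(),r.read_grip_width())
E
```

```text
False
0.03563862601835054 32.26233137072995 [0.53745993 0.18967522 0.1034499 ] [0.13134354 0.07791676 2.65255757]
[ 0.28273827  0.02767341 -2.65943379] 34.9667
37.7583 [ 0.43242654 -0.18871484  0.16798682] [ 0.44832261  0.2204931  -1.68048757] 0.03593345291603134
```

View pics/w5.png

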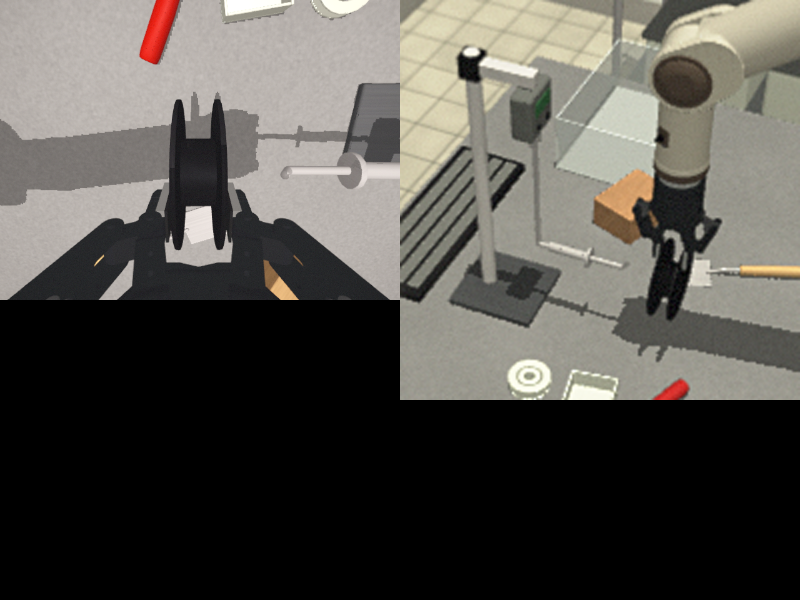

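The reel is held upright before the lip: flanges at columns ~285 and 347 of the wrist picture (rows ~160–400), rod at about row 274. I measure the bore's lateral offset from the rod in this one camera.

```bash
python3 - <<'E'
from still import *
import pickle
_,s=pickle.load(open("s5.pkl","rb"))
ey=np.array([-np.sin(YAW),np.cos(YAW)]);ex=np.array([np.cos(YAW),np.sin(YAW)])
w2=lambda P:(1e3*ex@(P[:2]-O),1e3*ey@(P[:2]-O))
for x in(-.02,0.,.01):
    c,v=np.round(proj(s,sc(x,0,.13))).astype(int);q=rod(s,c,v-25,v+20);print("rod",x,c,v,q,w2(onz(s,(c,q),.13)))
g=s["img"].max(2);m=(g[:,250:380]<60).astype(np.uint8)
for lo,hi in((268,300),(335,362)):
    rows=np.where((g[130:430,lo:hi]<50).any(1))[0]+130
    a,b=rows.min(),rows.max(); ca=np.where(g[a,lo:hi]<50)[0].mean()+lo
    cb=np.where(g[b,lo:hi]<50)[0].mean()+lo
    print((ca,a),(cb,b),len(rows))
    e,d1=ray(s,(ca,a));_,d2=ray(s,(cb,b));d1/=np.linalg.norm(d1);d2/=np.linalg.norm(d2);d=d1+d2;z=r.read_tool_pos()[2]-.0334
    P=e+d*(z-e[2])/d[2];print(w2(P),z,"dia",2*np.linalg.norm(P-e)*np.sin(np.arccos(d1@d2)/2))
print("tcp",w2(r.read_tool_pos()))
E
```

```text
rod -0.02 483 269 273.8494494973672 (np.float64(-19.816810139012663), np.float64(-2.8349237389797928))
rod 0.0 519 269 273.9469777306469 (np.float64(0.5177957466172283), np.float64(-2.8720051269855973))
rod 0.01 537 269 273.9884997386304 (np.float64(10.647274415277563), np.float64(-2.8834002140642916))
(np.float64(285.5), np.int64(160)) (np.float64(283.5), np.int64(429)) 249
(np.float64(-132.62400044439812), np.float64(-8.779757238708065)) 0.13458682188229182 dia 0.139802186967183
(np.float64(347.5), np.int64(159)) (np.float64(348.0), np.int64(429)) 250
(np.float64(-97.06259704849901), np.float64(-8.508950603353181)) 0.13458682188229182 dia 0.14023172815481935
tcp (np.float64(-114.78203574648207), np.float64(-2.0534746678530658))
```

```bash
python3 - <<'E'
from still import *
import pickle
_,s=pickle.load(open("s5.pkl","rb"))
print(s["img"].max(2)[385:415,(276,281,285)].T.tolist())
print(s["img"].max(2)[385:415,(346,350,354)].T.tolist())
ey=np.array([-np.sin(YAW),np.cos(YAW)])
for b in(396,399,402):
  for c in (285,347):
    e,d1=ray(s,(c,159.5));_,d2=ray(s,(c,b));d1/=np.linalg.norm(d1);d2/=np.linalg.norm(d2);d=d1+d2
    P=e+d*(.1346-e[2])/d[2];print(b,c,1e3*ey@(P[:2]-O),"dia",2*np.linalg.norm(P-e)*np.sin(np.arccos(d1@d2)/2))
E
```

```text
[[108, 113, 141, 174, 185, 187, 187, 189, 190, 191, 190, 187, 184, 188, 190, 192, 191, 188, 185, 190, 193, 191, 187, 187, 187, 184, 185, 186, 190, 192], [34, 27, 35, 33, 29, 37, 33, 30, 36, 36, 31, 34, 30, 29, 133, 175, 182, 182, 187, 186, 182, 179, 183, 187, 189, 190, 190, 189, 189, 188], [26, 26, 32, 28, 30, 28, 32, 33, 33, 28, 32, 31, 36, 35, 28, 138, 178, 185, 185, 187, 188, 189, 190, 188, 186, 189, 188, 185, 185, 188]]
[[25, 26, 25, 25, 27, 22, 31, 27, 34, 31, 42, 60, 112, 123, 172, 186, 186, 185, 185, 184, 184, 181, 184, 187, 189, 187, 182, 182, 184, 190], [29, 28, 33, 34, 29, 25, 29, 32, 28, 30, 33, 32, 29, 31, 31, 165, 186, 183, 184, 185, 182, 181, 182, 187, 188, 189, 190, 187, 186, 184], [35, 29, 38, 33, 30, 31, 30, 35, 29, 30, 33, 30, 33, 32, 163, 185, 186, 191, 193, 191, 188, 184, 184, 184, 186, 188, 191, 190, 191, 188]]
396 285 -0.43919855122095175 dia 0.12370981679074657
396 347 -0.4575054812368995 dia 0.12371980454327326
399 285 -1.1987316681160527 dia 0.12521953021405732
399 347 -1.2169876714468097 dia 0.12522934133408836
402 285 -1.9555905333844281 dia 0.12672392725843024
402 347 -1.9737897318324151 dia 0.12673355049120807
```

The reel's bore lies 1.5 mm to the +y side of the rod, so I shift by that and slide on under force watch.

```bash
python3 - <<'E'
from still import *
Y=-.0030
r.movel(sc(-.08,Y,.1673),feed=.05); r.pause(.2)
f0=r.read_wrist_force()
for x,f in((-.055,.03),(-.030,.025),(-.008,.025)):
    h=r.movel(sc(x,Y,.1673),feed=f,force_limit=2.5); print(x,h,np.round(r.read_wrist_force()-f0,2),r.read_tool_pos(),r.read_time())
    if h: break
s=viewer.snapshot("side");w=viewer.snapshot("wrist");t=viewer.snapshot("top")
W=np.zeros((600,800,3),np.uint8);W[:300,:400]=cv2.resize(w["img"],(400,300));W[:400,400:]=cv2.resize(s["img"][130:250,270:390],(400,400),interpolation=2);W[300:,:400]=cv2.resize(t["img"][150:270,340:500],(400,300),interpolation=2)
cv2.imwrite("pics/w6.png",W[:,:,::-1])
E
```

```text
-0.055 False [ 0.33  0.74 -0.28] [ 0.49198712 -0.18692872  0.16720513] 39.7917
-0.03 False [-1.54  1.39  0.17] [ 0.51698415 -0.18587203  0.16723934] 40.9417
-0.008 False [-0.04  0.6  -1.04] [ 0.53897524 -0.18489792  0.16723817] 41.975
```

View pics/w6.png

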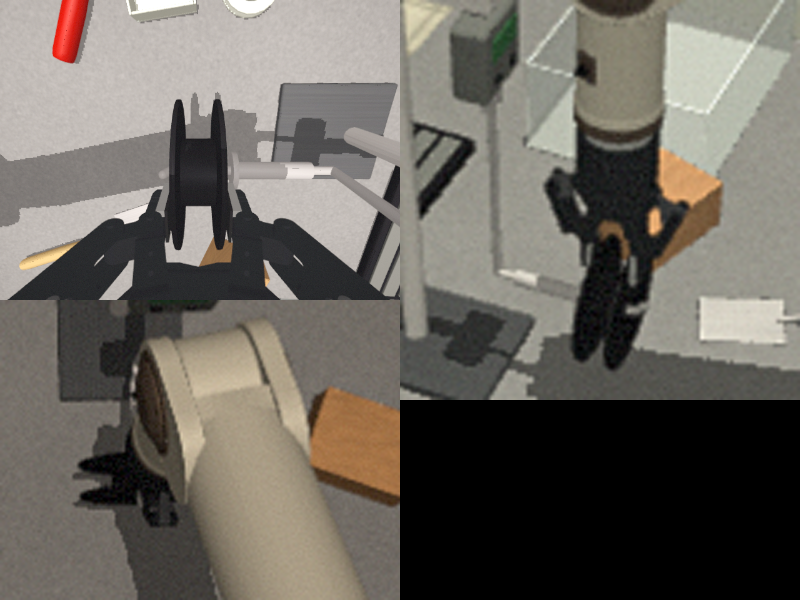

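The lip shows through on the free side of the reel (165,174 in the small wrist view), with the rod continuous to the collar, so the bore is on the rod. Next I lower it and press.

```bash
python3 - <<'E'
from still import *
Y=-.0030;X=-.006
r.movel(sc(X,Y,.1575),feed=.03);r.pause(.3);f0=r.read_wrist_force()
h=r.movel(sc(X,Y,.1535),feed=.004,force_limit=1.6);p=r.read_tool_pos();r.pause(.2);print("lower",h,p,np.round(r.read_wrist_force()-f0,2))
z=p[2]; f1=r.read_wrist_force()
h=r.movel(sc(.004,Y,z),feed=.004,force_limit=3);r.pause(.3);print("press",h,r.read_tool_pos(),np.round(r.read_wrist_force()-f1,2),r.read_time())
E
```

```text
lower True [ 0.54115938 -0.1847715   0.15699315] [0.62 0.54 7.76]
press True [ 0.54120241 -0.18478247  0.15696169] [-1.29 -0.51 -1.72] 44.5083
```

```bash
python3 - <<'E'
from still import *
Y=-.0030
m=lambda n=6:(np.round(np.mean([ (r.pause(.04),r.read_wrist_force())[1] for _ in range(n)],0),2))
print("now",m())
p=r.read_tool_pos()
for k in range(3):
    p[2]+=.0003; r.movel(p,feed=.003);f=m();print(r.read_tool_pos(),f)
    if f[2]<1.2: break
a=r.movel(sc(.0005,Y,p[2]),feed=.006,force_limit=4);print(a,r.read_tool_pos(),m(),r.read_time())
E
```

```text
now [-0.88  0.39  5.54]
[ 0.54116659 -0.18473452  0.15712865] [0.86 0.05 0.24]
False [ 0.54765694 -0.18446606  0.15724829] [-0.01  0.07 -1.09] 46.9417
```

```bash
python3 - <<'E'
from still import *
Y=-.0030
m=lambda n=6:(np.round(np.mean([ (r.pause(.04),r.read_wrist_force())[1] for _ in range(n)],0),2))
for x in np.arange(.0015,.0075,.001):
    h=r.movel(sc(x,Y,.1572),feed=.003,force_limit=3);f=m(4);print(round(x,4),h,r.read_tool_pos(),f,r.read_time())
    if f[0]<-2: break
E
```

```text
0.0015 False [ 0.54862386 -0.18439561  0.15718607] [ 0.12 -0.22 -1.37] 47.5917
0.0025 False [ 0.54965115 -0.18440993  0.15719005] [-0.04  0.08 -1.84] 48.2417
0.0035 False [ 0.55019496 -0.18442964  0.15714971] [-2.89 -0.01  1.16] 48.8917
```

Contact is at 2.9 N against the collar, with the weight carried. I release and withdraw upward.

```bash
python3 - <<'E'
from still import *
from plant import claw
claw.grip(.058);r.pause(.3);print(r.read_grip_width(),r.read_wrist_force())
w0=viewer.snapshot("wrist")
p=r.read_tool_pos();print(r.movel([p[0],p[1],.21],feed=.06,force_limit=5));r.movel([p[0],p[1],.25],feed=.1)
r.movel([.45,-.24,.27],feed=.15);r.goto([.40,-.40,.27],down(YAW));r.pause(.3)
import pickle
T=[];S=[]
for i in range(9): T.append(viewer.snapshot("top"));S.append(viewer.snapshot("side"))
for n,L in(("t",T),("s",S)):
    st=np.array([x["img"].astype(int).sum(2) for x in L]);d=np.ptp(st,axis=0)>60
    ys,xs=np.where(d);print(n,d.sum(),[(xs.min(),xs.max(),ys.min(),ys.max()) if d.any() else 0])
pickle.dump((T[-1],S[-1]),open("f.pkl","wb"))
W=np.zeros((600,800,3),np.uint8);W[:300,:400]=cv2.resize(w0["img"],(400,300));W[:400,400:]=cv2.resize(S[-1]["img"][130:270,260:400],(400,400),interpolation=2);W[300:,:400]=cv2.resize(T[-1]["img"][130:265,330:510],(400,300),interpolation=2)
cv2.imwrite("pics/w7.png",W[:,:,::-1]);print(r.read_time(),r.read_wrist_force())
E
```

```text
0.05787254185725804 [0.07835665 0.08457967 0.33482866]
False
t 2344 [(np.int64(102), np.int64(619), np.int64(77), np.int64(479))]
s 1453 [(np.int64(229), np.int64(639), np.int64(17), np.int64(368))]
54.0083 [ 0.17653051 -0.4458447   0.10873187]
```

View pics/w7.png

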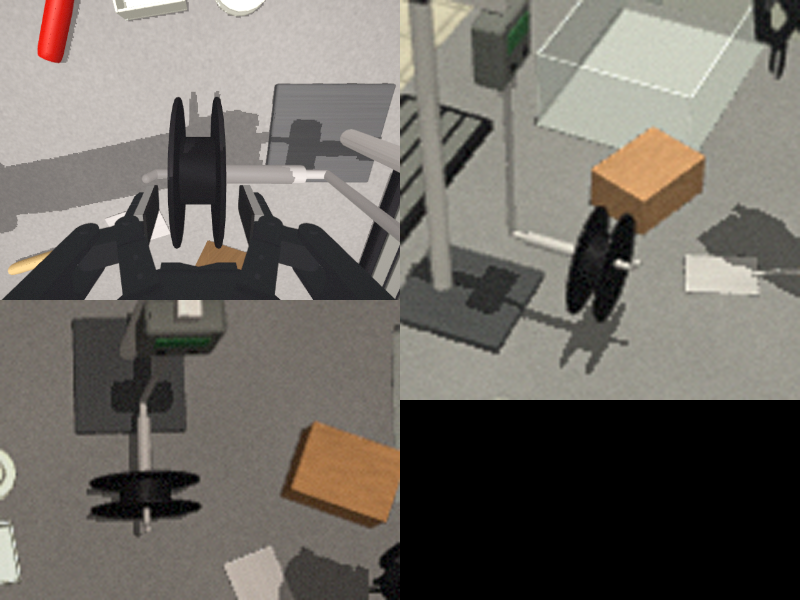

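The reel hangs on the rod against the collar, with the lip showing in front (top crop (147,520), side crop (630,263)). I do one last check that it hangs quietly.

```bash
python3 - <<'E'
from still import *
o=[]
for i in range(12):
    g=viewer.snapshot("top")["img"][195:240,365:425].max(2);yy,xx=np.where(g<40);o.append((round(xx.mean(),2),round(yy.mean(),2)));r.pause(.04)
print(o,r.read_time())
E
```

```text
[(np.float64(29.53), np.float64(22.09)), (np.float64(29.54), np.float64(22.06)), (np.float64(29.63), np.float64(22.04)), (np.float64(29.73), np.float64(22.05)), (np.float64(29.88), np.float64(22.06)), (np.float64(30.09), np.float64(22.02)), (np.float64(30.05), np.float64(22.01)), (np.float64(29.92), np.float64(21.97)), (np.float64(29.83), np.float64(21.99)), (np.float64(29.66), np.float64(22.1)), (np.float64(29.42), np.float64(22.05)), (np.float64(29.5), np.float64(21.99))] 55.1083
```

```bash
python3 -c "
from plant import job
print(job.sign_off())"
```

```text
the job is handed in; nothing more can be done
None
```

The hook was stilled and the reel now hangs on the rod, pressed home on the collar with about 3 N, then released; it still sways about ±0.8 mm, the hook briefly bore about 8 N as I lowered the reel (limit 20 N), and I handed the job in at about 55 s with no verdict returned.

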